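# Jack up the front of a bench centrifuge and hold it for a foot change

### The arm

A 7-joint arm with a two-finger parallel gripper is mounted at the origin on a cart in front of the work surface, level with it; the furniture and walls round the work are solid. World frame = base frame: x ahead of the robot, y to its left, z up, the work surface at z = 0. Lengths are in m, angles in rad, forces in N, time in s.
With the tool pointing down it reaches from about 0.425 to 0.875 m from the base axis. Payload 4.7 kg.
Tool frame: the origin (TCP) lies at the very end of the fingers, on their centre line; the grasp point (between the pads) lies 19 mm behind it; z points along the fingers, y is the line along which they close (so a half turn about z gives the same grasp; the last joint's range is limited). The gripper opens to 87 mm and grips with 3 to 60 N. Pads are 19 mm wide; open, the fingers measure 117 mm over their backs; the gripper's body (75 mm by 190 mm) begins 51 mm behind the grasp point.
Start: joints at [-1.118, 0.321, -0.07, 1.45, 0.023, 1.371, -0.057], TCP at [0.276, 0.588, 0.197] pointing down, gripper open.
Joint ranges: [-2.86, 2.86], [-0.3, 2.09], [-1.38, 1.24], [0.06, 2.45], [-1.56, 4.7], [0.09, 2.05], [-2.69, 2.69]. Speed limits (rad/s): [2.57, 2.57, 3.14, 3.14, 3.14, 3.14, 3.14].

### API

Orientations are given as a rotation vector (axis times angle).
In Python, from bench import ctrl gives the robot as it stands.
- The arm moves only by the shell command python3 -m jog 'ROWS' [FORCE]. ROWS is JSON, a list that holds one entry, the list of rows, each a list of 7 numbers: the shift along the tool's x, y, z in mm, then the turn, a rotation vector about the tool's x, y, z in degrees, then the finger opening in mm, from 0 to 87. A call has 1 to 10 rows; each row is the pose to reach, as a shift and turn from the pose commanded when the call began, along the tool's axes at that moment; what a row does not reach only later rows make up. A row lasts 1/10 s, in which the tool goes at most 50 mm and 8.59 degrees, less where a joint would pass 70% of its speed; a pose out of reach is approached as far as the arm can. A call with a gripper value outside its range is refused whole. The fingers move at their own pace and stop on an object; FORCE is the grip in N (left out, the last holds). Time passes only in rows, so rows that repeat a pose let the fingers close. It gives the time, the measured TCP pose, the force, the opening and the grip force at its end, in the units of the state.
- ctrl.get_state(): the state, without advancing time (a new reading comes with each control period).
- ctrl.get_image(name): name is "scene" or "top" or "wrist"; returns a dict with "image" (400x640x3 uint8, red, green, blue), "depth" (400x640 float32, m along the optical axis (not along the pixel's ray), 0 where there is no reading), "fov_y" (degrees; the focal length in pixels is half the picture's height over the tangent of half this angle, whatever the lens; pixels are square), "cx", "cy" (the principal point, pixels), "rvec" (rotation vector, rad) and "tvec" (3), from world to camera coordinates, as OpenCV has them. Camera axes: x right, y down, z forward; pixel columns grow to the right and rows downward; lengths in m; the calibration is good to about 2 mm. A picture is of the moment at which its call begins.
- ctrl.close_job(): hands the job in; it is judged then, once.
The state is a dict: "time": time; "joint_positions": joint angles; "qd": joint speeds; "joint_torque": joint torques, N m; "position": TCP position; "tool_rot": TCP orientation; "ft_force": force on the tool from outside, world axes, zero at the start; "torque": the same for the moment, N m; "grip_width": opening from 0.0 (shut) to 1.0 (fully open); "grip_force": force on a finger pad.
Only numpy, scipy, OpenCV 4.12 (cv2) and the standard library are available. Lean on these libraries where they do the work, as an engineer would, in place of code of your own. Each camera call takes 0.05 s, during which the arm holds its last target. There are 200 camera calls.

### The job

The rubber feet under the front of the small bench centrifuge are to be changed. Set the red toe jack with its saddle under the lift pad that the yellow arrow plate marks, then pump its handle until both front feet stand clear of the worktop by at least 12 mm but not more than 25 mm. The jack lowers itself whenever its handle comes up, so finish at the bottom of a stroke, holding the handle fully down and keeping the centrifuge up on the jack; do not lift or shove the centrifuge by hand or disturb the new feet, the driver and the red-capped bottle.

Things in the scene. Friction and masses are not known exactly. Their poses are not given: they have to be found in the camera images.
- centrifuge: Light grey bench centrifuge, round lid, about 3.6 kg, loose on four black rubber feet (28 mm across, 26 mm high, at x +-62, y +-75 mm). 160 mm deep (x), 190 wide (y), 121 high; origin on the worktop under its centre; +x points to its back, its front face (dark panel, yellow arrow plate) is at x = -80 mm. Casing's underside 26 mm up. When the front goes up it pivots on its rear feet.
- lift_pad (a point): Centre of the underside of the steel lift pad, a disc 32 mm across under the front edge of the centrifuge, midway across, 16 mm behind the front face and right under the yellow plate with the black arrow. It is 24 mm above the worktop before lifting; its x axis is the centrifuge's x axis.
- foot_front_left (a point): Underside of the centrifuge's front left foot; 0 when standing, its height is that foot's clearance above the worktop.
- foot_front_right (a point): The same for the front right foot.
- jack: Red toe jack, 1 kg, loose. Origin on the worktop under its pump body, an upright block 44 x 44 mm from 8 to 103 mm high (plug on top to 113), to be grasped from above across its y faces to move the jack. +x points ahead along the toe, the handle to -x. Base 8 mm high: two legs at y = +-33 mm (80 over all) reach to x = 105 mm, between the centrifuge's feet; a tail 36 mm wide reaches to x = -94 mm.
- saddle (a point): Centre of the top of the black rubber saddle (26 mm across) on the toe, between the jack's legs: 80 mm ahead of the jack's origin, 17 mm above the worktop at rest, 7 mm below the lift pad. Handle up, the jack slides in under the front of the centrifuge, square to it, with the saddle below the pad.
- jack_toe (a joint): Rise of toe and saddle, m, 0 to 0.036. A full downstroke raises it about 6 to 10 mm (an inner ratchet takes hold in its first half). It stays while the handle is held down; handle up, the loaded toe sinks 0.5 to 2 mm/s (unloaded it stays). The first stroke takes up the gap to the pad, each further one nets about 4 to 9 mm if the handle comes up and down again briskly: three to five strokes in all.
- jack_handle (a joint): Angle of the pump handle, rad: 0 up (handle 30 degrees above level), 0.66 fully down (8 degrees below level). A spring brings it back up. A stroke of about 1.5 s takes 10 to 20 N at the grip, a faster one more (oil drag); holding it down takes about 6 to 12 N.
- handle_grip (a point): Point on the axis of the handle's round black grip (20 mm thick), 110 mm from the pivot; the grip spans 70 to 147 mm. The pivot is 34 mm behind the jack's origin and 62 mm up, its axis along the jack's y. This point is 117 mm up with the handle up, 47 mm fully down, and moves 14 mm away from the pump body on the way. Press the grip down from above, e.g. with closed fingertips.
- new_foot_a: New black rubber foot, 28 mm across, 30 mm high, standing on the worktop; leave it alone.
- new_foot_b: A second new foot like it; leave it alone.
- hex_driver: Hex driver with red handle, 147 mm long, lying on the worktop; leave it alone.
- dye_bottle: Small white bottle with red cap, 34 mm across, 67 mm high; leave it alone.

How it is judged:
By the outcome, as a careful person would: the job done as asked, in the order asked, and still so for the second after the job is handed in, while the arm keeps its last pose, push and grip.
It also fails if it takes over 72 s, if anything falls off the work surface, if the arm or the gripper's body presses on something with over 40 N, if the wrist force passes 120 N, or if a joint passes its speed limit or range.

## Working session

There is one attempt and no reset: what is moved stays moved. The work goes in short steps, Python scripts to look and compute and a shell command to move; the robot and the scene stay as the last step left them, time stands still between calls to the robot, and variables do not carry over. Pictures are saved under pics/ and viewed, at most 10 in all, crops included, and the job is handed in when it is done.

```bash
mkdir -p pics; ls; cat > h.py <<'E'
import numpy as np, cv2
from scipy.spatial.transform import Rotation as R
from bench import ctrl
def grab(n):
    d=ctrl.get_image(n); np.savez(f'pics/{n}.npz',**d)
    cv2.imwrite(f'pics/{n}_{int(ctrl.get_state()["time"]*100)}.png',d['image'][:,:,::-1]); return d
def world(d):
    D=d['depth']; f=200/np.tan(np.radians(d['fov_y'])/2)
    v,u=np.mgrid[0:400,0:640]
    P=np.dstack([(u-d['cx'])/f*D,(v-d['cy'])/f*D,D])
    Rm=R.from_rotvec(np.ravel(d['rvec'])).as_matrix()
    W=(P-np.ravel(d['tvec']))@Rm
    W[D==0]=np.nan; return W
E
python3 - <<'E'
from h import *
s=ctrl.get_state(); print(s)
for n in('scene','top'): d=grab(n); print(d['fov_y'],d['rvec'],d['tvec'])
import os; print(os.listdir('pics'))
a=np.load('pics/scene.npz')['image'];b=np.load('pics/top.npz')['image']
E
```

```text
pics
{'time': 0.0, 'joint_positions': array([-1.11790223,  0.32181862, -0.07011915,  1.45168929,  0.02261939,
        1.37078831, -0.05688141]), 'qd': array([-0.000394  ,  0.00013751,  0.00022638,  0.00057885,  0.00115684,
       -0.00025961, -0.00089291]), 'joint_torque': array([-7.92085621e-05, -4.91299760e+01, -4.03940929e-01, -3.12528670e+01,
       -6.38210122e-02,  4.38462349e-02,  1.83838997e-04]), 'position': array([0.2759282 , 0.58785644, 0.19615751]), 'tool_rot': array([-6.83539844e-01, -3.06600867e+00,  2.96883109e-03]), 'ft_force': array([-0.20421949, -0.3941199 , -0.04155854]), 'torque': array([-0.02647493,  0.09716912,  0.0290067 ]), 'grip_force': 0.0, 'grip_width': 0.9987342633445805}
50.67685840499741 [ 1.23747089 -2.19542013  0.99602066] [0.4455984  0.33643004 1.24340623]
52.088555157324464 [ 2.20423469 -2.16602615  0.07107286] [0.17142624 0.58849498 1.5692203 ]
['scene.npz', 'scene_5.png', 'top.npz', 'top_10.png']
```

View pics/top_10.png

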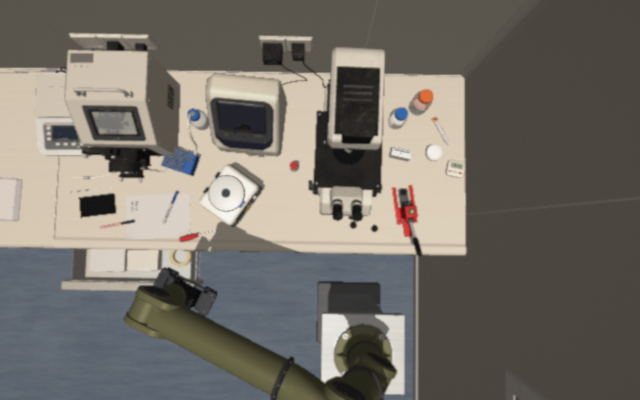

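View pics/scene_5.png

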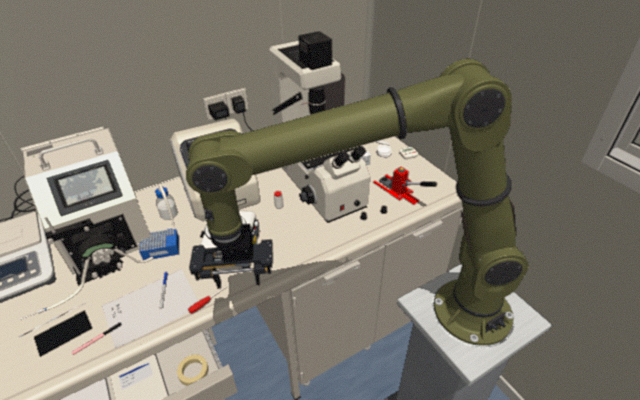

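The top view shows the centrifuge at about (230,194), the jack at (407,210) with its handle toward (417,247), the new feet at (353,226) and (375,229), the driver at (190,238) and the red-capped bottle at (294,166). The scene view agrees, though the arm hides the centrifuge there.

```bash
python3 - <<'E'
from h import *
d=dict(np.load('pics/top.npz')); W=world(d); im=d['image'].astype(int)
r,g,b=im[...,0],im[...,1],im[...,2]
def px(*l):
    for u,v in l: print((u,v),W[v,u].round(3),im[v,u])
px((230,194),(294,166),(353,226),(375,229),(190,238),(417,247),(407,211),(280,220),(365,345))
v,u=np.mgrid[0:400,0:640]
red=(r>120)&(g<70)&(b<70)&(u>385)&(u<425)&(v>180)&(v<240)
P=W[red]
print('red',len(P)); 
hi=P[(P[:,2]>.09)]; print('body',len(hi),hi.mean(0),hi.min(0),hi.max(0))
base=P[P[:,2]<.02]; print('base',len(base),cv2.minAreaRect((base[:,:2]*1000).astype(np.float32)))
reg=(u>185)&(u<275)&(v>155)&(v<232)&(W[...,2]>.1)&(W[...,2]<.135)
C=W[reg]; print('cent',len(C),cv2.minAreaRect((C[:,:2]*1000).astype(np.float32)),np.median(C[:,2]))
ye=(r>150)&(g>120)&(b<90)&(u>185)&(u<275)&(v>155)&(v<240); print('yellow',np.argwhere(ye)[:,::-1].tolist()[:10],W[ye][:10].round(3))
hd=(r<60)&(u>395)&(u<430)&(v>225)&(v<260)&(W[...,2]>.03);print('handle',W[hd].mean(0),W[hd].min(0),W[hd].max(0))
a=im[140:260,170:310].astype(np.uint8)[:,:,::-1];c=im[170:260,330:440].astype(np.uint8)[:,:,::-1]
A=cv2.resize(a,(560,480),interpolation=2);B=cv2.resize(c,None,fx=4,fy=4,interpolation=2)
o=np.zeros((480,1000,3),np.uint8);o[:,:560]=A;o[:360,560:]=B[:, :440];cv2.imwrite('pics/crop.png',cv2.resize(o,(800,384)))
E
```

```text
(230, 194) [0.594 0.502 0.121] [205 200 191]
(294, 166) [0.709 0.274 0.067] [194  57  53]
(353, 226) [0.486 0.045 0.026] [39 37 34]
(375, 229) [ 0.476 -0.041  0.021] [39 36 34]
(190, 238) [0.429 0.672 0.023] [177  60  54]
(417, 247) [ 0.415 -0.175  0.138] [20 21 22]
(407, 211) [ 0.543 -0.144  0.114] [181  59  56]
(280, 220) [ 0.504  0.329 -0.001] [219 206 185]
(365, 345) [0.063 0.004 0.115] [38 37 27]
red 290
body 86 [ 0.54341436 -0.15521954  0.10413342] [ 0.52176728 -0.17729686  0.09615132] [ 0.5663273  -0.13766706  0.1151409 ]
base 176 ((546.4972534179688, -158.864501953125), (186.40646362304688, 71.29645538330078), 7.147434711456299)
cent 1961 ((595.938232421875, 513.6843872070312), (156.70376586914062, 182.3107147216797), 54.80044174194336) 0.11510797638338048
yellow [] []
handle [ 0.41753072 -0.1764763   0.12691076] [ 0.386163   -0.18656357  0.10486895] [ 0.44597782 -0.16641311  0.14337815]
```

View pics/crop.png

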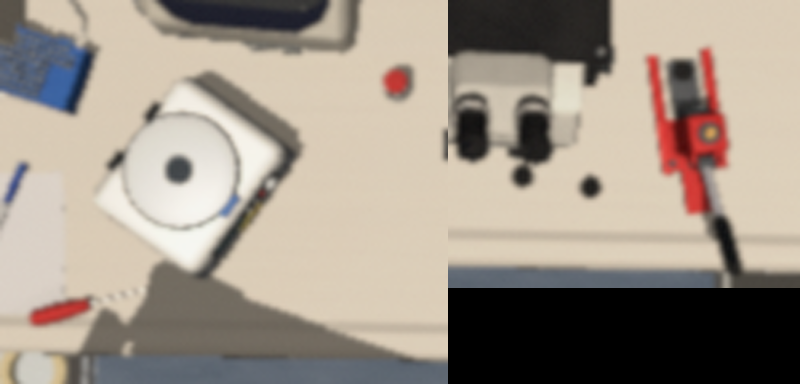

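The crop shows the centrifuge's dark front panel facing lower right, toward −x −y in the world, so its yaw is about 55°. The jack's toe points up (+x) with a small +y lean, and its handle overhangs the table edge.

```bash
cat >> h.py <<'E'
def rows(p,yaw_y=None,s=None):
    "tool-frame shift (mm) / turn (deg) from measured pose to TCP p, tool down with y at yaw_y deg"
    s=s or ctrl.get_state(); R0=R.from_rotvec(s['tool_rot'])
    t=R0.inv().apply(np.array(p)-s['position'])*1000
    a=np.degrees(np.arctan2(*R0.as_matrix()[[1,0],1])) if yaw_y is None else yaw_y
    y=np.array([np.cos(np.radians(a)),np.sin(np.radians(a)),0]); z=np.array([0,0,-1.])
    T=R.from_matrix(np.c_[np.cross(y,z),y,z])
    print('shift',t.round(1),'turn',np.degrees((R0.inv()*T).as_rotvec()).round(1))
E
python3 - <<'E'
from h import *
d=dict(np.load('pics/top.npz')); W=world(d)
for lo,hi in((.01,.05),(.05,.1),(.1,.15),(.15,.2),(.2,.3),(.3,.5)):
    m=(W[...,1]>-.12)&(W[...,1]<.13)&(W[...,0]>.36)&(W[...,0]<.9)&(W[...,2]>lo)&(W[...,2]<hi)
    P=W[m]; print(lo,hi,len(P), P[:,0].min().round(3) if len(P) else '', np.percentile(P[:,1],[2,98]).round(3) if len(P) else '', np.sort(P[:,0])[:12].round(2))
t=(abs(W[...,2])<.005)&(W[...,1]<.4)&(W[...,1]>-.1); print('edge x',np.nanmin(W[t][:,0]))
rows([.543,-.155,.30],-81)
rows([.40,.25,.30],-81)
E
```

```text
0.01 0.05 219 0.389 [-0.119  0.121] [0.39 0.39 0.39 0.39 0.39 0.39 0.39 0.4  0.4  0.4  0.4  0.4 ]
0.05 0.1 164 0.512 [-0.118  0.068] [0.51 0.51 0.52 0.52 0.52 0.52 0.52 0.52 0.52 0.52 0.52 0.52]
0.1 0.15 85 0.526 [-0.119  0.085] [0.53 0.53 0.53 0.53 0.53 0.53 0.53 0.53 0.53 0.53 0.53 0.53]
0.15 0.2 240 0.527 [-0.003  0.088] [0.53 0.53 0.53 0.53 0.53 0.53 0.53 0.53 0.53 0.53 0.53 0.53]
0.2 0.3 2671 0.501 [-0.03   0.127] [0.5 0.5 0.5 0.5 0.5 0.5 0.5 0.5 0.5 0.5 0.5 0.5]
0.3 0.5 338 0.523 [0.002 0.127] [0.52 0.52 0.52 0.53 0.53 0.53 0.53 0.53 0.53 0.53 0.53 0.53]
edge x -0.1467109884026649
shift [-557.4 -559.3 -102.7] turn [-0.000e+00  1.000e-01  1.459e+02]
shift [-255.8 -253.4 -103.2] turn [-0.000e+00  1.000e-01  1.459e+02]
```

```bash
python3 -m jog '[[[-10,-10,-5,0,0,8,87],[-35,-37,-15,0,0,16,87],[-60,-65,-25,0,0,24,87],[-90,-95,-35,0,0,32,87],[-115,-125,-45,0,0,40,87],[-140,-150,-54,0,0,48,87],[-165,-175,-54,0,0,56,87],[-190,-200,-54,0,0,64,87],[-203,-217,-54,0,0,72,87],[-207,-221,-54,0,0,80,87]]]'
python3 -m jog '[[[-20,10,0,0,0,5,87],[-55,28,0,0,0,12,87],[-90,46,0,0,0,20,87],[-125,65,0,0,0,28,87],[-160,84,0,0,0,36,87],[-195,104,0,0,0,44,87],[-230,123,0,0,0,52,87],[-260,139,0,0,0,59,87],[-283,151,0,0,0,66,87],[-290,155,0,0,0,66,87]]]'
python3 -c "
from h import *
rows([.52,-.157,.24],-81)"
```

```text
time: 1.1
position: [0.3707, 0.2972, 0.2512]
tool_rot: [2.504, 1.896, -0.0]
ft_force: [0.4, 0.2, -0.0]
grip_width: 1.0
grip_force: 0.0
time: 2.1
position: [0.4435, -0.0232, 0.2511]
tool_rot: [3.133, 0.233, -0.0]
ft_force: [0.1, 0.2, 0.5]
grip_width: 1.001
grip_force: 0.0
shift [ 55.8 143.6  11.2] turn [ 0.   0.  -0.5]
```

```bash
python3 -m jog '[[[10,25,3,0,0,0,87],[22,60,6,0,0,0,87],[36,95,9,0,0,0,87],[48,125,11,0,0,0,87],[56,144,11,0,0,0,87],[56,144,11,0,0,0,87]]]'
python3 - <<'E'
from h import *
d=grab('wrist');W=world(d);print(ctrl.get_state()['time'],R.from_rotvec(np.ravel(d['rvec'])).inv().apply(-np.ravel(d['tvec'])))
im=d['image'].astype(int);red=(im[...,0]>110)&(im[...,1]<75)&(im[...,2]<75)
P=W[red&np.isfinite(W[...,0])]
Q=(P/.01).astype(int)
print(np.histogram(P[:,2],bins=np.arange(-.01,.14,.01)))
top=P[(P[:,2]>.098)&(P[:,2]<.107)];print('top',len(top),cv2.minAreaRect((top[:,:2]*1000).astype(np.float32)))
b=P[P[:,2]<.013];print('base',cv2.minAreaRect((b[:,:2]*1000).astype(np.float32)))
E
ls pics/wrist*
```

```text
time: 2.7
position: [0.5215, -0.1553, 0.2396]
tool_rot: [3.131, 0.242, -0.002]
ft_force: [-0.3, -0.4, -0.0]
grip_width: 0.998
grip_force: 0.0
2.75 [ 0.59159611 -0.14453311  0.42709427]
(array([   0, 2132,   76,    1,    1,    0,    4,   21,   65,   22,   46,
       1017,    0,    0,    0]), array([-0.01,  0.  ,  0.01,  0.02,  0.03,  0.04,  0.05,  0.06,  0.07,
        0.08,  0.09,  0.1 ,  0.11,  0.12,  0.13,  0.14]))
top 1046 ((546.8594360351562, -161.8433074951172), (42.839866638183594, 43.26165008544922), 8.50101375579834)
base ((551.5437622070312, -161.177978515625), (197.73500061035156, 78.94641876220703), 8.448680877685547)
pics/wrist.npz
pics/wrist_275.png
```

```bash
python3 -c "
from h import *
rows([.5465,-.162,.062],-81.5)"
```

```text
shift [ 24.1  12.5 177.5] turn [-0.   0.1  0.4]
```

```bash
python3 -m jog '[[[15,8,20,0,0,0,87],[24,12,55,0,0,0,87],[24,12,95,0,0,0,87],[24,12,130,0,0,0,87],[24,12,155,0,0,0,87],[24,12,168,0,0,0,87],[24,12,175,0,0,0,87],[24,12,177,0,0,0,87],[24,12,177,0,0,0,30],[24,12,177,0,0,0,30]]]' 40
python3 -m jog '[[[0,0,0,0,0,0,30],[0,0,0,0,0,0,30],[0,0,0,0,0,0,30],[0,0,0,0,0,0,30],[0,0,0,0,0,0,30],[0,0,0,0,0,0,30]]]'
```

```text
time: 3.75
position: [0.5477, -0.1619, 0.0646]
tool_rot: [3.132, 0.243, 0.004]
ft_force: [0.7, -0.8, 0.1]
grip_width: 0.892
grip_force: 0.0
time: 4.35
position: [0.5466, -0.1613, 0.0633]
tool_rot: [-3.131, -0.243, 0.0]
ft_force: [-0.4, 2.2, 1.4]
grip_width: 0.505
grip_force: 40.0
```

The jack is gripped at 44 mm opening, which matches its body. Next I check the microscope's height along the carrying path.

```bash
python3 - <<'E'
from h import *
d=dict(np.load('pics/top.npz')); W=world(d); S=world(dict(np.load('pics/scene.npz')))
P=np.r_[W.reshape(-1,3),S.reshape(-1,3)];P=P[np.isfinite(P[:,0])]
for y in np.arange(-.12,.18,.03):
    print(round(y,2),[ (lambda q: round(float(q.max()),2) if len(q) else None)(P[(abs(P[:,1]-y)<.015)&(abs(P[:,0]-x)<.01)][:,2]) for x in np.arange(.48,.66,.02)])
E
```

```text
-0.12 [0.01, 0.01, 0.02, 0.1, 0.07, 0.02, 0.02, 0.02, 0.02, 0.01]
-0.09 [0.01, 0.01, 0.01, 0.01, 0.01, 0.01, 0.01, 0.01, 0.01, 0.01]
-0.06 [0.03, 0.01, 0.01, 0.01, 0.01, 0.01, 0.01, 0.09, 0.09, 0.01]
-0.03 [0.03, 0.02, 0.01, 0.01, 0.01, 0.01, 0.1, 0.22, 0.22, 0.22]
0.0 [0.01, 0.01, 0.16, 0.19, 0.2, 0.2, 0.2, 0.22, 0.22, 0.22]
0.03 [0.03, 0.3, 0.3, 0.28, 0.27, 0.24, 0.24, 0.22, 0.22, 0.22]
0.06 [0.03, 0.29, 0.3, 0.3, 0.27, 0.25, 0.24, 0.22, 0.22, 0.22]
0.09 [0.01, 0.29, 0.29, 0.27, 0.26, 0.25, 0.24, 0.22, 0.22, 0.22]
0.12 [0.01, 0.29, 0.3, 0.3, 0.27, 0.25, 0.25, 0.22, 0.22, 0.22]
0.15 [0.01, 0.29, 0.29, 0.26, 0.26, 0.24, 0.23, 0.22, 0.22, 0.22]
```

```bash
python3 -m jog '[[[0,0,-5,0,0,0,30],[0,0,-20,0,0,0,30],[0,0,-55,0,0,0,30],[0,0,-100,0,0,0,30],[0,0,-150,0,0,0,30],[0,0,-200,0,0,0,30],[0,0,-250,0,0,0,30],[0,0,-300,0,0,0,30],[0,0,-335,0,0,0,30],[0,0,-350,0,0,0,30]]]' 55
python3 -m jog '[[[0,-10,0,0,0,-1,30],[0,-40,0,0,0,-5,30],[0,-85,0,0,0,-11,30],[0,-132,0,0,0,-17,30],[0,-180,0,0,0,-23,30],[0,-228,0,0,0,-29,30],[0,-275,0,0,0,-35,30],[0,-320,0,0,0,-41,30],[0,-355,0,0,0,-46,30],[0,-370,0,0,0,-46,30]]]'
python3 - <<'E'
from h import *
rows([.44,.30,.36],-35.2)
E
```

```text
time: 5.35
position: [0.5468, -0.1629, 0.4176]
tool_rot: [3.131, 0.241, 0.008]
ft_force: [0.6, -0.5, -10.3]
grip_width: 0.5
grip_force: 55.0
time: 6.35
position: [0.4863, 0.2098, 0.4106]
tool_rot: [-2.778, -1.461, 0.006]
ft_force: [0.3, 0.4, -9.5]
grip_width: 0.501
grip_force: 55.0
shift [ 48.2 -89.1  50.8] turn [-0.2  0.1  0.7]
```

```bash
python3 -m jog '[[[10,-15,10,0,0,0,30],[25,-45,25,0,0,0,30],[40,-75,42,0,0,0,30],[48,-89,50,0,0,0,30],[48,-89,50,0,0,0,30],[48,-89,50,0,0,0,30]]]'
python3 - <<'E'
from h import *
s=ctrl.get_state();print(s['position'],s['tool_rot'])
d=grab('wrist');W=world(d)
m=np.isfinite(W[...,0])&(W[...,2]>.09)&(W[...,2]<.128)&(W[...,1]>.38)
C=W[m];print(len(C),cv2.minAreaRect((C[:,:2]*1000).astype(np.float32)))
print(np.histogram(C[:,2],bins=np.arange(.09,.13,.004)))
E
ls -t pics | head -1
```

```text
time: 6.95
position: [0.4439, 0.2934, 0.3619]
tool_rot: [2.786, 1.447, -0.004]
ft_force: [-0.1, -0.8, -9.0]
grip_width: 0.497
grip_force: 55.0
[0.44393217 0.29340232 0.36185369] [ 2.78630467  1.44651651 -0.00418419]
4646 ((562.2949829101562, 461.9864807128906), (49.66530990600586, 183.99713134765625), 55.059837341308594)
(array([ 177,  297,  466,  791, 1768,  505,  468,  174,    0,    0]), array([0.09 , 0.094, 0.098, 0.102, 0.106, 0.11 , 0.114, 0.118, 0.122,
       0.126, 0.13 ]))
wrist_700.png
```

```bash
cp pics/wrist_7*.png pics/w7.png; ls pics
```

```text
crop.png
scene.npz
scene_5.png
top.npz
top_10.png
w7.png
wrist.npz
wrist_275.png
wrist_700.png
```

View pics/w7.png

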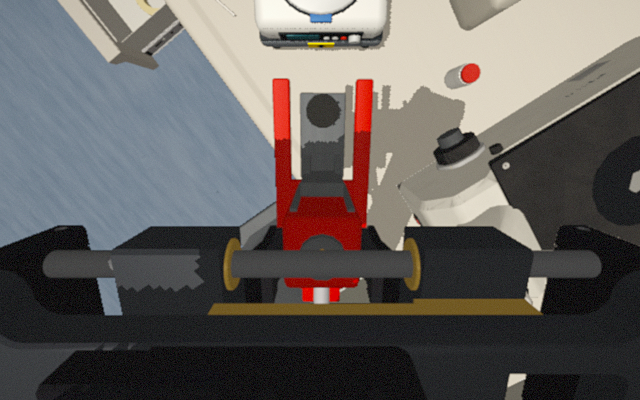

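The wrist view shows the centrifuge's front with the yellow plate at about (320,43), straight ahead of the carried jack and its saddle at (322,110). The bottle at (465,74) is well clear.

```bash
python3 - <<'E'
from h import *
d=dict(np.load('pics/wrist.npz'));W=world(d);im=d['image'].astype(int)
m=np.isfinite(W[...,0])&(W[...,2]>.03)&(W[...,2]<.13)&(W[...,1]>.38)
# yaw from front edge: for each pixel column, lowest-u point with z in band
a=np.radians(55.0)
for it in range(1):
    u=np.array([np.cos(a),np.sin(a),0]);n=np.array([-np.sin(a),np.cos(a),0])
for lo in np.arange(.02,.125,.01):
    C=W[m&(W[...,2]>lo)&(W[...,2]<=lo+.01)]
    if len(C)<20: continue
    U,N=C@u,C@n
    # front edge line fit
    b=np.arange(N.min()+.02,N.max()-.02,.008); e=[(x,np.percentile(U[abs(N-x)<.005],5)) for x in b if (abs(N-x)<.005).sum()>3]
    s=np.polyfit(*np.array(e).T,1) if len(e)>3 else [0,0]
    print(round(lo,3),len(C),'U',np.percentile(U,[1,50]).round(4),'N',N.min().round(4),N.max().round(4),'mid',((N.min()+N.max())/2).round(4),'slope deg',np.degrees(s[0]).round(2))
y=(im[...,0]>150)&(im[...,1]>120)&(im[...,2]<90)&m
Y=W[y];print('yellow',len(Y),Y.mean(0),'U',(Y@u).min(),(Y@u).mean(),'N',(Y@n).min(),(Y@n).max(),(Y@n).mean())
v,uu=np.mgrid[0:400,0:640]
sd=(im.max(2)<75)&(abs(uu-322)<20)&(abs(v-110)<18);S=W[sd];print('saddle',S.mean(0),S@u@np.ones(len(S))/len(S),(S@n).mean())
red=(im[...,0]>110)&(im[...,1]<75)&(im[...,2]<75)&np.isfinite(W[...,0])&(uu<400)&(v<300)
P=W[red&(v>75)];b=P[P[:,2]<P[:,2].min()+.02];print('zmin',np.percentile(P[:,2],[1,5]));r=cv2.minAreaRect((b[:,:2]*1000).astype(np.float32));print('base',r)
print('tcp',ctrl.get_state()['position']@u,ctrl.get_state()['position']@n)
E
```

```text
0.03 136 U [0.6814 0.6827] N -0.4014 -0.1031 mid -0.2523 slope deg -0.18
0.04 199 U [0.6812 0.6827] N -0.288 -0.1044 mid -0.1962 slope deg -0.08
0.05 415 U [0.6818 0.684 ] N -0.2902 -0.1008 mid -0.1955 slope deg -0.05
0.06 194 U [0.6847 0.6864] N -0.2872 -0.1039 mid -0.1956 slope deg -0.16
0.07 151 U [0.6767 0.6841] N -0.2825 -0.1106 mid -0.1966 slope deg 0.52
0.08 269 U [0.6762 0.6838] N -0.2822 -0.1091 mid -0.1957 slope deg 2.06
0.09 774 U [0.6778 0.6862] N -0.2876 -0.1036 mid -0.1956 slope deg 0.9
0.1 2725 U [0.6882 0.7004] N -0.2846 -0.1064 mid -0.1955 slope deg -0.07
0.11 1136 U [0.6949 0.7105] N -0.2718 -0.1196 mid -0.1957 slope deg 0.7
yellow 63 [0.55291203 0.44603058 0.05348285] U 0.6815462896990336 0.6825041720815799 N -0.21643042432178083 -0.17468943312556215 -0.19708639220104385
saddle [nan nan nan] nan nan
zmin [0.30489991 0.30554601]
base ((109.66511535644531, -58.17613983154297), (5.3187432289123535, 0.0), 93.226806640625)
tcp 0.49489302744304997 -0.19644684618029823
```

```bash
python3 - <<'E'
from h import *
d=dict(np.load('pics/wrist.npz'));W=world(d);im=d['image'].astype(int)
v,uu=np.mgrid[0:400,0:640]
red=(im[...,0]>110)&(im[...,1]<75)&(im[...,2]<75)&np.isfinite(W[...,0])&(abs(uu-323)<55)&(v>75)&(v<225)
P=W[red&(W[...,2]<.32)&(W[...,2]>.29)];a=np.radians(55);u=np.array([np.cos(a),np.sin(a),0]);n=np.array([-np.sin(a),np.cos(a),0])
r=cv2.minAreaRect((P[:,:2]*1000).astype(np.float32));print(len(P),r)
U,N=P@u,P@n
print('tip U',np.percentile(U,99.5),'N',N.min(),N.max(),'pitch',np.polyfit(U,P[:,2],1),'roll',np.polyfit(N,P[:,2],1))
sd=(im.max(2)<70)&(abs(uu-322)<16)&(abs(v-110)<16)&np.isfinite(W[...,0]);S=W[sd];print('saddle',len(S),S.mean(0),(S@u).mean(),(S@n).mean())
rows([.5157-.08*.5736,.3947-.08*.8192,.068],-35)
E
```

```text
4436 ((469.62921142578125, 327.1564636230469), (120.29875183105469, 79.22252655029297), 53.988990783691406)
tip U 0.5969435935238948 N -0.2370314179053406 -0.15660984535368447 pitch [-0.00527744  0.30938528] roll [0.00087638 0.30668731]
saddle 811 [0.49089035 0.35693969 0.31545713] 0.573951014790384 -0.1973816319491577
shift [ 44.8  -0.9 294.6] turn [ 0.1  0.1 -0.2]
```

```bash
python3 -m jog '[[[5,-1,10,0,0,-0.5,30],[15,-1.5,40,0,0,-0.5,30],[25,-1.5,85,0,0,-0.5,30],[35,-1.5,130,0,0,-0.5,30],[42,-1.5,175,0,0,-0.5,30],[45,-1.5,215,0,0,-0.5,30],[45,-1.5,250,0,0,-0.5,30],[45,-1.5,272,0,0,-0.5,30],[45,-1.5,285,0,0,-0.5,30],[45,-1.5,292,0,0,-0.5,30]]]'
python3 -m jog '[[[0,0,1,0,0,0,30],[0,0,2,0,0,0,30]]]'
python3 - <<'E'
from h import *
s=ctrl.get_state();a=np.radians(55);u=np.array([np.cos(a),np.sin(a),0]);n=np.array([-np.sin(a),np.cos(a),0])
d=grab('wrist');s=ctrl.get_state();print(s['position'],s['position']@u,s['position']@n,np.degrees(2*np.arctan2(s['tool_rot'][1],s['tool_rot'][0])),s['ft_force'])
W=world(d);im=d['image'].astype(int)
v,uu=np.mgrid[0:400,0:640];z=W[...,2];f=np.isfinite(z)
red=(im[...,0]>110)&(im[...,1]<75)&(im[...,2]<75)&f&(abs(uu-323)<60)&(v>40)&(v<225)
P=W[red&(z<.03)];U,N=P@u,P@n
print('legs tip',np.percentile(U,99.5),N.min(),N.max(),'z',np.median(P[:,2]),cv2.minAreaRect((P[:,:2]*1000).astype(np.float32)))
sd=(im.max(2)<70)&(abs(uu-322)<16)&(abs(v-110)<16)&f;S=W[sd];print('saddle',len(S),S.mean(0),(S@u).mean(),(S@n).mean())
m=f&(W@u>.66)&(W@u<.72)&(abs(W@n+.196)<.12)
for lo in(.03,.04,.05,.06):
    C=W[m&(z>lo)&(z<lo+.01)]
    if len(C)>20: print(lo,len(C),np.percentile(C@u,[1,50]),(C@n).min(),(C@n).max())
y=(im[...,0]>150)&(im[...,1]>120)&(im[...,2]<90)&m;print('yellow',W[y]@n if y.sum()<3 else [(W[y]@u).mean(),(W[y]@n).min(),(W[y]@n).max()])
cv2.imwrite('pics/w_pre.png',d['image'][:,:,::-1])
E
```

```text
time: 8.0
position: [0.4692, 0.3312, 0.07]
tool_rot: [2.782, 1.458, -0.002]
ft_force: [-0.1, 0.0, -7.8]
grip_width: 0.502
grip_force: 55.0
time: 8.2
position: [0.4703, 0.3326, 0.0706]
tool_rot: [-2.782, -1.459, -0.004]
ft_force: [0.1, 0.5, -9.2]
grip_width: 0.503
grip_force: 55.0
[0.47028852 0.33267079 0.07067317] 0.5422543653803318 -0.19442567486301737 -304.64501141602096 [  0.51151488   0.90337549 -10.24032343]
legs tip 0.6447292734179793 -0.23536338991454744 -0.15631873173177305 z 0.015591562950746693 ((496.0093688964844, 367.0504150390625), (119.87417602539062, 79.03219604492188), 54.70539855957031)
saddle 815 [0.51693992 0.39670611 0.02471918] 0.6214671804965896 -0.1959111131378475
0.03 928 [0.68160642 0.68296388] -0.2882737044505004 -0.10282499465920021
0.04 1621 [0.68149798 0.68298545] -0.28866851172226204 -0.10316742493454442
0.05 2180 [0.68178266 0.68363318] -0.2882817052524403 -0.10391107039681771
yellow [np.float64(0.6827725994381183), np.float64(-0.21566102448077037), np.float64(-0.1754832372053132)]
```

View pics/w_pre.png

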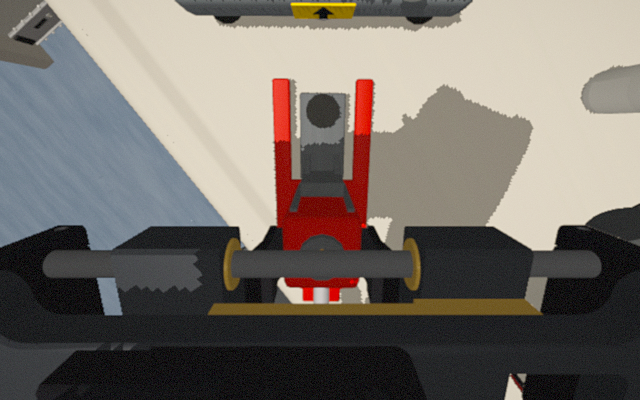

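Yellow plate at (323,11), saddle at (322,110). Measured, the saddle is laterally within 0.5 mm of the plate, with 77.5 mm to go and the base about 7.6 mm up.

```bash
python3 -m jog '[[[0,0,3,0,0,0,30],[2,0,6,0,0,0.2,30],[8,0,6.5,0,0,0.3,30],[18,0,6.5,0,0,0.3,30],[30,0,6.5,0,0,0.3,30],[43,0,6.5,0,0,0.3,30],[55,0,6.5,0,0,0.3,30],[66,0,6.5,0,0,0.3,30],[74,0,6.5,0,0,0.3,30],[77,0,6.5,0,0,0.3,30]]]'
python3 -m jog '[[[0.5,0,0,0,0,0,30],[0.5,0,0,0,0,0,30],[0.5,0,1,0,0,0,30],[0.5,0,1.5,0,0,0,30]]]'
python3 - <<'E'
from h import *
a=np.radians(55);u=np.array([np.cos(a),np.sin(a),0]);n=np.array([-np.sin(a),np.cos(a),0])
d=grab('wrist');s=ctrl.get_state();print(s['position'],s['position']@u,s['position']@n,s['ft_force'])
W=world(d);im=d['image'].astype(int);v,uu=np.mgrid[0:400,0:640];z=W[...,2];f=np.isfinite(z)
red=(im[...,0]>110)&(im[...,1]<75)&(im[...,2]<75)&f&(abs(uu-323)<60)&(v<225)
P=W[red&(z<.03)];print('base z',np.median(P[:,2]),'N',(P@n).min(),(P@n).max())
m=f&(W@u>.66)&(W@u<.72)&(abs(W@n+.196)<.12)
for lo in(.03,.04,.05):
    C=W[m&(z>lo)&(z<lo+.01)]
    if len(C)>20: print(lo,len(C),np.percentile(C@u,[1,50]),(C@n).min(),(C@n).max())
E
```

```text
time: 9.25
position: [0.5134, 0.3954, 0.0633]
tool_rot: [2.785, 1.452, -0.001]
ft_force: [-4.1, -5.7, 2.2]
grip_width: 0.501
grip_force: 55.0
time: 9.65
position: [0.5135, 0.3956, 0.0633]
tool_rot: [-2.786, -1.452, -0.001]
ft_force: [-6.5, -5.5, 8.2]
grip_width: 0.499
grip_force: 55.0
[0.51348884 0.39562643 0.06329219] 0.6186032984917582 -0.19370343191569614 [-4.96146094 -4.62636715  6.32492815]
base z 0.008180578342467354 N -0.23491368504447227 -0.15512496362939562
0.05 222 [0.68186841 0.68387707] -0.287360152640631 -0.10420695406127882
```

Jack is seated: base top at 8 mm, saddle about 1 mm from the pad centre, centrifuge not shifted. Now release it and move above the handle grip.

```bash
python3 -m jog '[[[0,0,0,0,0,0,70],[0,0,0,0,0,0,70],[0,0,0,0,0,0,70],[0,0,0,0,0,0,70],[0,0,-10,0,0,0,70],[0,0,-35,0,0,0,70],[0,0,-75,0,0,0,70],[0,0,-100,0,0,0,70],[0,0,-105,0,0,0,70],[0,0,-105,0,0,0,70]]]'
python3 - <<'E'
from h import *
a=np.radians(55);u=np.array([np.cos(a),np.sin(a),0]);n=np.array([-np.sin(a),np.cos(a),0])
d=grab('wrist');s=ctrl.get_state();print(s['position'],s['position']@u,s['position']@n,s['ft_force'])
W=world(d);im=d['image'].astype(int);v,uu=np.mgrid[0:400,0:640];z=W[...,2];f=np.isfinite(z)
red=(im[...,0]>110)&(im[...,1]<75)&(im[...,2]<75)&f
P=W[red&(z>.096)&(z<.107)&(abs(W@n+.195)<.04)];r=cv2.minAreaRect((P[:,:2]*1000).astype(np.float32));print(len(P),r,(P@u).max(),(P@n).min(),(P@n).max())
P=W[red&(z<.015)&(abs(W@n+.195)<.06)];print('base',(P@n).min(),(P@n).max())
rows(u*.4884-n*.195+[0,0,.16],-35,s)
E
```

```text
time: 10.7
position: [0.5138, 0.3962, 0.1678]
tool_rot: [-2.785, -1.452, -0.004]
ft_force: [0.0, -1.0, -1.0]
grip_width: 0.807
grip_force: 0.0
[0.51306855 0.39561464 0.16607922] 0.6183525700972138 -0.1933659153845667 [-0.9564502   0.26488424 -0.75881604]
1245 ((513.759521484375, 393.5848693847656), (43.31443786621094, 43.36033630371094), 53.899593353271484) 0.6388114090285756 -0.21656955506944015 -0.17318732067247336
base -0.23471635898011112 -0.15577756855177155
shift [-130.     1.5    6.1] turn [-0.  -0.   0.1]
```

```bash
python3 -m jog '[[[-10,0,0,0,0,0,0],[-35,1,0,0,0,0,0],[-70,1.5,0,0,0,0,0],[-105,1.5,0,0,0,0,0],[-125,1.5,0,0,0,0,0],[-130,1.5,0,0,0,0,0],[-130,1.5,2,0,0,0,0],[-130,1.5,4,0,0,0,0],[-130,1.5,6,0,0,0,0],[-130,1.5,8,0,0,0,0]]]' 20
python3 - <<'E'
from h import *
a=np.radians(55);u=np.array([np.cos(a),np.sin(a),0]);n=np.array([-np.sin(a),np.cos(a),0])
d=grab('scene');e=grab('top');s=ctrl.get_state();print(s['position'],s['position']@u,s['position']@n,s['ft_force'],s['grip_width'])
i=d['image'][110:290,190:370];j=e['image'][130:260,180:330]
o=np.zeros((400,800,3),np.uint8);o[:,:400]=cv2.resize(i,(400,400),interpolation=2);o[:346,400:]=cv2.resize(j,(400,346),interpolation=2);cv2.imwrite('pics/chk.png',o[:,:,::-1])
E
```

```text
time: 11.75
position: [0.4401, 0.2888, 0.1576]
tool_rot: [2.785, 1.453, -0.001]
ft_force: [0.1, 0.3, 0.3]
grip_width: 0.029
grip_force: 0.0
[0.43992983 0.28847031 0.15757728] 0.48863443294126163 -0.19490964857937076 [-1.07223634 -0.45954566  0.897002  ] 0.010452520581955735
```

View pics/chk.png

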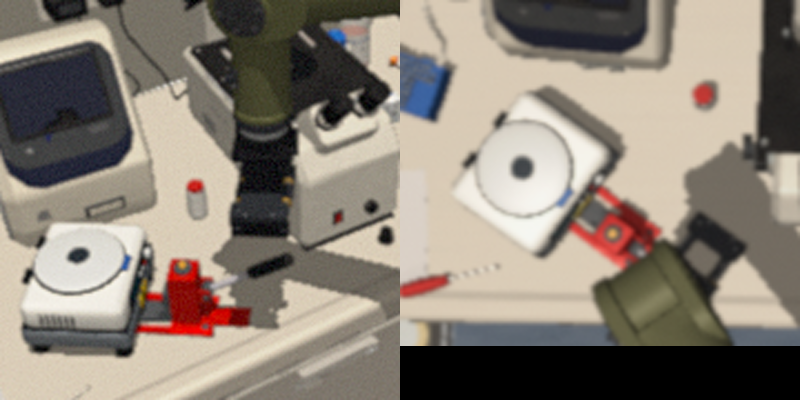

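The jack sits square at the centrifuge's front, and the closed fingertips are above the grip. First stroke, gently.

```bash
python3 -m jog '[[[0,0,15,0,0,0,0],[0,0,22,0,0,0,0],[-1,0,27,0,0,0,0],[-3,0,32,0,0,0,0],[-5,0,37,0,0,0,0],[-7,0,42,0,0,0,0],[-9,0,48,0,0,0,0],[-10,0,54,0,0,0,0],[-12,0,60,0,0,0,0],[-13,0,66,0,0,0,0]]]'
python3 -m jog '[[[0,0,6,0,0,0,0],[-1,0,12,0,0,0,0],[-1,0,18,0,0,0,0],[-1,0,24,0,0,0,0],[-1,0,29,0,0,0,0],[-1,0,33,0,0,0,0],[-1,0,35,0,0,0,0],[-1,0,36,0,0,0,0]]]'
python3 - <<'E'
from h import *
a=np.radians(55);u=np.array([np.cos(a),np.sin(a),0]);n=np.array([-np.sin(a),np.cos(a),0])
s=ctrl.get_state();print(s['position'],s['position']@u,s['position']@n,s['ft_force'])
for k in('top','wrist'):
    d=grab(k);W=world(d);z=W[...,2];im=d['image'].astype(int)
    q=W[np.isfinite(z)&(z>.1)&(z<.16)&(W@u>.69)&(W@u<.86)&(abs(W@n+.196)<.085)];print(k,len(q))
    if len(q)>100: 
        f=q[(q@u<.71)|(q@u>.83)]; 
        for lo in(.70,.72,.74,.76,.78,.80,.82,.84): b=q[abs(q@u-lo)<.01]; print(lo,len(b),np.median(b[:,2]) if len(b) else '',end=' ')
        print()
E
```

```text
time: 12.85
position: [0.4326, 0.2774, 0.0921]
tool_rot: [2.786, 1.452, 0.0]
ft_force: [-2.0, -0.9, 5.1]
grip_width: 0.003
grip_force: 2.1
time: 13.65
position: [0.4306, 0.2736, 0.0565]
tool_rot: [2.785, 1.449, -0.009]
ft_force: [-5.4, -7.4, 14.0]
grip_width: 0.009
grip_force: 6.4
[0.4306467  0.27359492 0.05654345] 0.4711246367021024 -0.195837524718653 [-5.36164863 -7.40821197 14.03830033]
top 1850
0.7 267 0.10867030278629979 0.72 264 0.11401169921422438 0.74 253 0.11909216258926264 0.76 254 0.11956400405567724 0.78 244 0.11941364342231307 0.8 245 0.11804752418592612 0.82 233 0.11483549613522517 0.84 90 0.11161266529187999 
wrist 0
```

First stroke done: handle at the bottom, 14 N. Now a brisk second stroke, then lid tilt from the depth images.

```bash
cat >> h.py <<'E'
a_=np.radians(55);u_=np.array([np.cos(a_),np.sin(a_),0]);n_=np.array([-np.sin(a_),np.cos(a_),0])
def tilt():
    s=ctrl.get_state();p=s['position'];print('tcp U,N,z',(p@u_).round(4),(p@n_).round(4),p[2].round(4),'F',s['ft_force'].round(1))
    for k in('top','scene'):
        d=grab(k);W=world(d);U=W@u_-.763;N=W@n_+.196;r=np.hypot(U,N)
        m=np.isfinite(U)&(r<.05)&(r>.018)&(W[...,2]>.1)&(W[...,2]<.16)
        A=np.c_[U[m],N[m],np.ones(m.sum())];z=W[...,2][m]
        for _ in range(3):
            c=np.linalg.lstsq(A,z,rcond=None)[0];k2=abs(A@c-z)<.003;A,z=A[k2],z[k2]
        t=np.degrees(np.arctan(-c[0]));print(k,len(z),'tilt',t.round(2),'roll',np.degrees(c[1]).round(2),'z0',c[2].round(4),'foot mm',(138*np.sin(np.radians(t))).round(1))
E
python3 -c "from h import *
tilt()"
python3 -m jog '[[[-1,0,-30,0,0,0,0],[5,0,-65,0,0,0,0],[13,0,-84,0,0,0,0],[13,0,-84,0,0,0,0],[13,0,-77,0,0,0,0],[9,0,-68,0,0,0,0],[6,0,-59,0,0,0,0],[4,0,-50,0,0,0,0],[2,0,-41,0,0,0,0],[1,0,-32,0,0,0,0]]]'
python3 -m jog '[[[-1,0,9,0,0,0,0],[-2,0,18,0,0,0,0],[-2,0,26,0,0,0,0],[-1,0,30,0,0,0,0],[-1,0,32,0,0,0,0],[-1,0,32,0,0,0,0]]]'
python3 -c "from h import *
tilt()"
```

```text
tcp U,N,z 0.4713 -0.1959 0.0565 F [-5.1 -6.7 11.6]
top 315 tilt 0.07 roll 0.45 z0 0.1216 foot mm 0.2
scene 381 tilt -0.62 roll 0.23 z0 0.1205 foot mm -1.5
time: 14.85
position: [0.4325, 0.2769, 0.0887]
tool_rot: [2.786, 1.451, -0.0]
ft_force: [0.9, 0.8, 1.6]
grip_width: 0.003
grip_force: 0.6
time: 15.45
position: [0.4302, 0.273, 0.0559]
tool_rot: [2.784, 1.449, -0.011]
ft_force: [-5.8, -8.5, 15.3]
grip_width: 0.01
grip_force: 7.0
tcp U,N,z 0.4704 -0.1958 0.0559 F [-5.8 -8.5 15.3]
top 313 tilt -0.85 roll -0.18 z0 0.1215 foot mm -2.1
scene 378 tilt -0.03 roll 0.26 z0 0.1212 foot mm -0.1
```

```bash
python3 - <<'E'
from h import *
e=np.load('pics/top.npz');d=np.load('pics/scene.npz')
i=d['image'][190:280,195:345];j=e['image'][170:250,220:320]
o=np.zeros((560,760,3),np.uint8);o[:228*2-8,:]=cv2.resize(i,(760,448),interpolation=2)
cv2.imwrite('pics/chk2.png',o[:448,:,::-1])
W=world(dict(e));im=e['image'].astype(int)
red=(im[...,0]>110)&(im[...,1]<75)&(im[...,2]<75)&np.isfinite(W[...,0])
P=W[red&(W[...,2]>.09)&(W[...,2]<.107)&(abs(W@n_+.195)<.05)&(abs(W@u_-.61)<.06)];print(len(P),P.mean(0),(P@u_).mean(),(P@n_).mean(),(P@u_).max())
W=world(dict(d));im=d['image'].astype(int)
red=(im[...,0]>110)&(im[...,1]<75)&(im[...,2]<75)&np.isfinite(W[...,0])
P=W[red&(W[...,2]>.096)&(W[...,2]<.107)&(abs(W@n_+.195)<.05)&(abs(W@u_-.61)<.06)];print(len(P),(P@u_).min(),(P@u_).max(),(P@n_).mean())
E
```

```text
75 [0.51295766 0.39275858 0.10188566] 0.6159494256154218 -0.19491324925562487 0.6393457793682247
84 0.5937081408217595 0.6350424795918106 -0.18178012740820934
```

View pics/chk2.png

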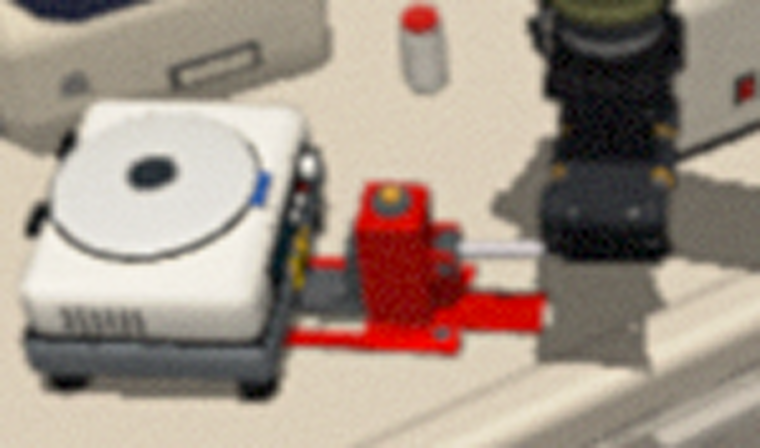

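The picture shows the handle level under the gripper, the jack in place, and the centrifuge still standing on its feet. I'll let the handle come up for longer and watch the force.

```bash
python3 -m jog '[[[-1,0,-20,0,0,0,0],[2,0,-45,0,0,0,0],[9,0,-70,0,0,0,0],[13,0,-77,0,0,0,0],[13,0,-77,0,0,0,0],[13,0,-77,0,0,0,0]]]'
python3 -m jog '[[[0,0,0,0,0,0,0],[0,0,0,0,0,0,0],[0,0,0,0,0,0,0]]]'
python3 -m jog '[[[0,0,1,0,0,0,0],[-2,0,7,0,0,0,0],[-5,0,13,0,0,0,0]]]'
python3 -m jog '[[[-2,0,6,0,0,0,0],[-4,0,13,0,0,0,0],[-5,0,20,0,0,0,0]]]'
python3 -m jog '[[[-1,0,7,0,0,0,0],[-2,0,14,0,0,0,0],[-3,0,21,0,0,0,0]]]'
python3 -m jog '[[[0,0,7,0,0,0,0],[0,0,13,0,0,0,0],[0,0,18,0,0,0,0],[0,0,22,0,0,0,0],[0,0,23,0,0,0,0]]]'
python3 -c "from h import *
tilt()"
```

```text
time: 16.15
position: [0.4385, 0.2866, 0.1315]
tool_rot: [2.785, 1.452, -0.004]
ft_force: [0.2, -0.3, -0.5]
grip_width: 0.005
grip_force: 0.0
time: 16.45
position: [0.439, 0.287, 0.1325]
tool_rot: [2.786, 1.452, -0.002]
ft_force: [1.4, 0.3, -0.1]
grip_width: 0.001
grip_force: 0.0
time: 16.75
position: [0.4364, 0.2832, 0.1198]
tool_rot: [2.786, 1.452, 0.0]
ft_force: [0.3, -0.1, -0.0]
grip_width: 0.004
grip_force: 0.0
time: 17.05
position: [0.4336, 0.279, 0.0999]
tool_rot: [-2.786, -1.452, -0.0]
ft_force: [0.8, -0.0, 3.1]
grip_width: 0.005
grip_force: 1.0
time: 17.35
position: [0.4321, 0.2762, 0.0802]
tool_rot: [2.786, 1.452, -0.001]
ft_force: [-6.0, -5.7, 16.8]
grip_width: 0.006
grip_force: 6.8
time: 17.85
position: [0.4298, 0.2726, 0.0567]
tool_rot: [2.784, 1.449, -0.013]
ft_force: [-5.9, -7.4, 17.1]
grip_width: 0.002
grip_force: 8.8
tcp U,N,z 0.4698 -0.1958 0.0567 F [-5.9 -7.4 17.1]
top 312 tilt 0.06 roll 1.18 z0 0.1231 foot mm 0.1
scene 375 tilt 1.66 roll 0.26 z0 0.1225 foot mm 4.0
```

The longer wait works: the stroke now loads to 17 N and the front is up about 3–4 mm. Another stroke.

```bash
python3 -m jog '[[[0,0,-25,0,0,0,0],[5,0,-60,0,0,0,0],[13,0,-80,0,0,0,0],[13,0,-80,0,0,0,0],[13,0,-80,0,0,0,0],[13,0,-80,0,0,0,0],[13,0,-80,0,0,0,0],[13,0,-80,0,0,0,0],[13,0,-80,0,0,0,0],[13,0,-76,0,0,0,0]]]'
python3 -m jog '[[[-3,0,8,0,0,0,0],[-6,0,17,0,0,0,0]]]'
python3 -m jog '[[[-2,0,9,0,0,0,0],[-4,0,17,0,0,0,0],[-5,0,25,0,0,0,0],[-6,0,33,0,0,0,0],[-7,0,41,0,0,0,0],[-7,0,48,0,0,0,0],[-7,0,54,0,0,0,0],[-7,0,58,0,0,0,0],[-7,0,59,0,0,0,0]]]'
python3 -c "from h import *
tilt()"
```

```text
time: 18.95
position: [0.4397, 0.2876, 0.1324]
tool_rot: [-2.786, -1.452, -0.001]
ft_force: [-0.8, -0.1, 0.4]
grip_width: 0.003
grip_force: 0.0
time: 19.15
position: [0.4358, 0.2823, 0.1145]
tool_rot: [2.786, 1.452, -0.0]
ft_force: [0.1, 0.1, -0.2]
grip_width: 0.003
grip_force: 0.0
time: 20.05
position: [0.4301, 0.2726, 0.057]
tool_rot: [2.784, 1.449, -0.012]
ft_force: [-8.7, -11.2, 20.5]
grip_width: 0.007
grip_force: 9.5
tcp U,N,z 0.47 -0.196 0.057 F [ -8.7 -11.2  20.5]
top 312 tilt 1.26 roll -0.49 z0 0.1253 foot mm 3.0
scene 373 tilt 2.08 roll 0.77 z0 0.1246 foot mm 5.0
```

```bash
python3 -m jog '[[[0,0,-30,0,0,0,0],[5,0,-65,0,0,0,0],[11,0,-80,0,0,0,0],[11,0,-80,0,0,0,0],[11,0,-80,0,0,0,0],[11,0,-80,0,0,0,0],[11,0,-80,0,0,0,0],[11,0,-80,0,0,0,0],[11,0,-80,0,0,0,0],[11,0,-80,0,0,0,0]]]'
python3 -m jog '[[[-2,0,8,0,0,0,0],[-4,0,16,0,0,0,0],[-7,0,25,0,0,0,0]]]'
python3 -m jog '[[[-2,0,9,0,0,0,0],[-4,0,18,0,0,0,0],[-5,0,27,0,0,0,0],[-7,0,36,0,0,0,0],[-8,0,44,0,0,0,0],[-8,0,50,0,0,0,0],[-8,0,54,0,0,0,0],[-8,0,55,0,0,0,0]]]'
python3 -c "from h import *
tilt()"
```

```text
time: 21.15
position: [0.4382, 0.2857, 0.136]
tool_rot: [2.786, 1.452, -0.0]
ft_force: [-0.4, 0.7, 0.9]
grip_width: 0.005
grip_force: 0.0
time: 21.45
position: [0.434, 0.2798, 0.1104]
tool_rot: [2.786, 1.452, -0.0]
ft_force: [0.0, -0.9, 2.3]
grip_width: 0.005
grip_force: 0.9
time: 22.25
position: [0.4276, 0.2699, 0.0563]
tool_rot: [2.784, 1.45, -0.012]
ft_force: [-8.1, -9.2, 18.1]
grip_width: 0.002
grip_force: 7.8
tcp U,N,z 0.4663 -0.1954 0.0563 F [-8.1 -9.2 18.1]
top 309 tilt 1.73 roll 0.93 z0 0.1258 foot mm 4.2
scene 389 tilt 2.28 roll -0.2 z0 0.1252 foot mm 5.5
```

```bash
cat >> h.py <<'E'
def hand():
    d=grab('scene');t=ctrl.get_state()['time'];W=world(d);U=W@u_;N=W@n_+.195;z=W[...,2]
    m=np.isfinite(z)&(abs(N)<.013)&(U>.44)&(U<.575)&(z>.03)&(z<.137)
    c=np.polyfit(U[m],z[m],1) if m.sum()>8 else [0,0]
    L=np.isfinite(z)&(np.hypot(U-.763,N)<.05)&(np.hypot(U-.763,N)>.018)&(z>.1)&(z<.16)
    print('t',t,'n',m.sum(),'angle',np.degrees(np.arctan(-c[0])).round(1),'z at U.488',np.polyval(c,.488).round(4),'lid z',np.median(z[L]).round(4))
E
python3 -c "from h import *
hand()"
python3 -m jog '[[[0,0,-30,0,0,0,0],[5,0,-65,0,0,0,0],[11,0,-90,0,0,0,0]]]' | head -1
python3 -c "from h import *
hand()"
python3 -m jog '[[[0,0,-5,0,0,0,0],[0,0,-5,0,0,0,0],[0,0,-5,0,0,0,0]]]'|head -1
python3 -c "from h import *
hand()"
python3 -m jog '[[[0,0,0,0,0,0,0],[0,0,0,0,0,0,0],[0,0,0,0,0,0,0]]]'|head -1
python3 -c "from h import *
hand()"
python3 -m jog '[[[0,0,0,0,0,0,0],[0,0,0,0,0,0,0],[0,0,0,0,0,0,0]]]'|head -1
python3 -c "from h import *
hand()
print(ctrl.get_state()['position'])"
```

```text
t 22.4 n 86 angle 1.5 z at U.488 0.0695 lid z 0.1252
time: 22.7
t 22.75 n 164 angle 21.5 z at U.488 0.1024 lid z 0.125
time: 23.05
t 23.1 n 136 angle 30.8 z at U.488 0.1217 lid z 0.1248
time: 23.4
t 23.45 n 138 angle 30.7 z at U.488 0.122 lid z 0.1248
time: 23.75
t 23.8 n 139 angle 31.1 z at U.488 0.1225 lid z 0.1244
[0.43600299 0.28256055 0.15132505]
```

The handle is fully up within 0.6 s, and the loaded toe sinks about 1 mm/s. So returns can be short and the downstroke brisker, and I need to check whether the handle really reaches bottom.

```bash
python3 -m jog '[[[-1,0,20,0,0,0,0],[-4,0,33,0,0,0,0],[-7,0,45,0,0,0,0],[-9,0,57,0,0,0,0],[-11,0,69,0,0,0,0],[-13,0,80,0,0,0,0],[-14,0,90,0,0,0,0],[-14,0,97,0,0,0,0],[-14,0,99,0,0,0,0],[-14,0,99,0,0,0,0]]]'
cat >> h.py <<'E'
def rod():
    d=grab('scene');W=world(d);U=W@u_;N=W@n_+.195;z=W[...,2];im=d['image'].astype(int)
    m=np.isfinite(z)&(abs(N)<.02)&(U>.51)&(U<.572)&(z>.03)&(z<.137)&((im[...,0]-im[...,1])<40)
    for x in(.515,.525,.535,.545,.555,.565):
        q=z[m&(abs(U-x)<.005)];print(x,len(q),q.max().round(4) if len(q) else '',np.median(q).round(4) if len(q) else '',end=' | ')
    print()
E
python3 -c "from h import *
tilt();rod()
cv2.imwrite('pics/chk3.png',cv2.resize(np.load('pics/scene.npz')['image'][200:270,230:350,::-1],(780,455),interpolation=2))"
```

```text
time: 24.8
position: [0.4253, 0.2666, 0.0526]
tool_rot: [2.784, 1.449, -0.015]
ft_force: [-9.2, -10.2, 18.2]
grip_width: 0.005
grip_force: 8.6
tcp U,N,z 0.4623 -0.1955 0.0526 F [ -9.2 -10.2  18.2]
top 329 tilt 3.38 roll -0.07 z0 0.1279 foot mm 8.1
scene 379 tilt 4.16 roll 0.54 z0 0.1275 foot mm 10.0
0.515 9 0.0744 0.0697 | 0.525 9 0.073 0.0675 | 0.535 9 0.0719 0.0681 | 0.545 11 0.0721 0.067 | 0.555 12 0.0712 0.0669 | 0.565 12 0.0721 0.0665 |
```

View pics/chk3.png

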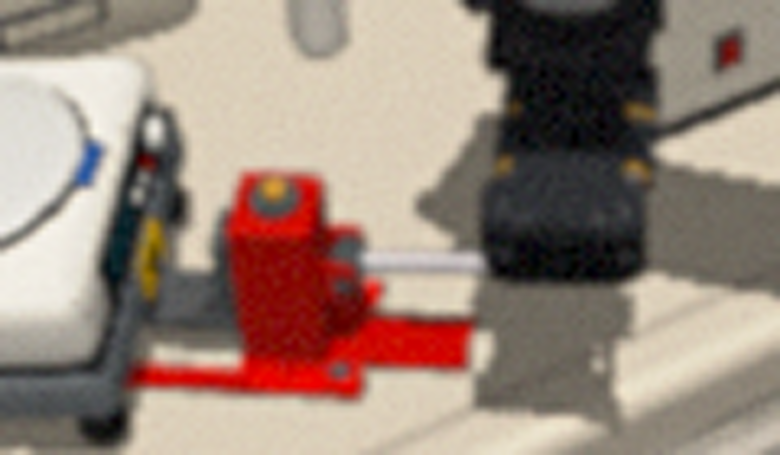

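The crop shows the silver rod about level, running into the black gripper block at about (485,262), so the handle isn't fully down. I'll check the fingertip geometry numerically.

```bash
python3 - <<'E'
from h import *
for k in('scene','wrist','top'):
    d=grab(k) if k=='wrist' else dict(np.load(f'pics/{k}.npz'));W=world(d);U=W@u_-.4623;N=W@n_+.1955;z=W[...,2]
    m=np.isfinite(z)&(abs(U)<.06)&(abs(N)<.12)&(z>.02)&(z<.22)
    print(k,m.sum())
    for lo in np.arange(.02,.22,.01):
        q=m&(z>lo)&(z<=lo+.01)
        if q.sum()>2: print(round(lo,2),q.sum(),'U',U[q].min().round(3),U[q].max().round(3),'N',N[q].min().round(3),N[q].max().round(3))
s=ctrl.get_state();print(s['position'],s['ft_force'],s['torque'])
E
```

```text
scene 781
0.06 34 U -0.022 0.057 N 0.004 0.017
0.07 14 U -0.01 0.06 N 0.005 0.021
0.14 3 U -0.033 -0.025 N -0.078 0.088
0.15 66 U -0.037 0.035 N -0.082 0.092
0.16 88 U -0.038 0.038 N -0.08 0.09
0.17 120 U -0.038 0.038 N -0.079 0.097
0.18 116 U -0.037 0.038 N -0.091 0.099
0.19 256 U -0.037 0.037 N -0.09 0.1
0.2 42 U -0.024 0.022 N 0.016 0.054
0.21 41 U -0.02 0.025 N 0.039 0.055
wrist 94680
0.06 262 U 0.01 0.06 N -0.009 0.012
0.07 2212 U 0.009 0.06 N -0.009 0.012
0.08 193 U 0.011 0.013 N -0.011 0.007
0.09 204 U 0.011 0.014 N -0.009 0.006
0.1 217 U 0.009 0.014 N -0.008 0.005
0.11 7 U 0.013 0.014 N -0.008 0.005
0.12 586 U -0.007 0.007 N -0.007 0.003
0.13 51 U -0.003 0.012 N -0.007 0.003
0.14 513 U -0.034 0.039 N -0.086 0.082
0.15 5953 U -0.033 0.041 N -0.088 0.086
0.16 18018 U -0.021 0.041 N -0.088 0.085
0.17 16789 U -0.008 0.041 N -0.084 0.082
0.18 22791 U 0.003 0.041 N -0.074 0.071
0.19 26247 U 0.014 0.033 N -0.07 0.068
0.2 637 U 0.025 0.029 N -0.018 0.048
top 295
0.16 29 U -0.033 0.034 N -0.064 -0.023
0.17 14 U -0.035 -0.013 N -0.051 -0.021
0.18 79 U -0.035 0.037 N -0.093 0.096
0.19 171 U -0.034 0.039 N -0.093 0.095
[0.42616257 0.26736744 0.05276525] [-7.51619388 -8.65345868 14.67978579] [-2.29023723  1.86824952  0.06306203]
```

Wrist depth puts the handle top near z = 73 mm at the fingers while the TCP reads 53 mm. So the handle sits about 20 mm deeper between the closed fingertips than I assumed, and the strokes stopped short. I'll press further down in small steps.

```bash
python3 -m jog '[[[-2,0,3,0,0,0,0],[-3,0,6,0,0,0,0],[-4,0,9,0,0,0,0],[-4,0,9,0,0,0,0]]]'
python3 -m jog '[[[0,0,3,0,0,0,0],[0,0,6,0,0,0,0],[0,0,6,0,0,0,0]]]'
python3 -c "from h import *
rod();tilt()"
```

```text
time: 25.4
position: [0.4259, 0.2668, 0.0448]
tool_rot: [2.786, 1.451, -0.001]
ft_force: [-3.3, -4.7, 15.1]
grip_width: 0.006
grip_force: 7.7
time: 25.7
position: [0.4258, 0.2667, 0.0387]
tool_rot: [2.786, 1.451, -0.002]
ft_force: [-4.3, -5.2, 15.7]
grip_width: 0.002
grip_force: 8.0
0.515 12 0.0641 0.0617 | 0.525 9 0.0651 0.0628 | 0.535 9 0.0647 0.0631 | 0.545 12 0.0676 0.0642 | 0.555 9 0.0668 0.0639 | 0.565 9 0.0668 0.0652 | 
tcp U,N,z 0.4627 -0.1958 0.0388 F [-4.6 -5.8 14.5]
top 306 tilt 4.28 roll 0.6 z0 0.1303 foot mm 10.3
scene 376 tilt 5.6 roll 0.41 z0 0.1298 foot mm 13.5
```

```bash
python3 -m jog '[[[0,0,3,0,0,0,0],[0,0,6,0,0,0,0],[0,0,8,0,0,0,0],[0,0,8,0,0,0,0]]]'
python3 -m jog '[[[0,0,2,0,0,0,0],[0,0,2,0,0,0,0]]]'
python3 - <<'E'
from h import *
rod();tilt();tilt()
d=dict(np.load('pics/top.npz'));W=world(d);U=W@u_;N=W@n_+.1955;z=W[...,2]
# body edge heights front/rear relative, whole top surface fit excluding rim
for lo in np.arange(.70,.85,.02):
    q=np.isfinite(z)&(abs(U-lo)<.008)&(abs(N)<.03)&(z>.09)&(z<.16);print(round(lo,2),np.median(z[q]).round(4),end=' ')
s=ctrl.get_state();print(s['position'],s['ft_force'])
E
```

```text
time: 26.25
position: [0.4259, 0.2668, 0.0309]
tool_rot: [2.786, 1.451, -0.001]
ft_force: [-5.3, -5.9, 16.0]
grip_width: 0.003
grip_force: 8.3
time: 26.45
position: [0.426, 0.2668, 0.0301]
tool_rot: [2.786, 1.451, -0.002]
ft_force: [-8.5, -7.4, 25.8]
grip_width: 0.009
grip_force: 12.8
0.515 10 0.0627 0.0582 | 0.525 10 0.062 0.0572 | 0.535 11 0.0661 0.0594 | 0.545 10 0.0635 0.061 | 0.555 11 0.0657 0.0624 | 0.565 10 0.0692 0.0643 | 
tcp U,N,z 0.4629 -0.1959 0.0301 F [-8.3 -7.3 24.7]
top 307 tilt 5.06 roll 0.03 z0 0.1319 foot mm 12.2
scene 368 tilt 5.56 roll 0.58 z0 0.131 foot mm 13.4
tcp U,N,z 0.4629 -0.1959 0.03 F [-7.9 -8.3 24.7]
top 304 tilt 5.22 roll 0.44 z0 0.1318 foot mm 12.6
scene 371 tilt 6.14 roll 0.53 z0 0.1308 foot mm 14.8
0.7 0.1209 0.72 0.1319 0.74 0.1353 0.76 0.1333 0.78 0.131 0.8 0.1282 0.82 0.1247 0.84 0.1171 [0.42598879 0.26685104 0.03008798] [-7.87777631 -7.42028264 24.3592566 ]
```

Handle now at its stop (force jumped to 25 N, rod at about −7°). I'll average several depth images for the clearance and check the front foot directly.

```bash
python3 - <<'E'
from h import *
for k in('top','scene'):
    T=[];Z=[];Ws=[]
    for _ in range(8):
        d=ctrl.get_image(k);W=world(d);Ws.append(W)
    W=np.nanmedian(Ws,0);U=W@u_-.763;N=W@n_+.196;r=np.hypot(U,N);z=W[...,2]
    m=np.isfinite(U)&(r<.055)&(r>.018)&(z>.1)&(z<.16);A=np.c_[U[m],N[m],np.ones(m.sum())];b=z[m]
    for _ in range(4): c=np.linalg.lstsq(A,b,rcond=None)[0];q=abs(A@c-b)<.002;A,b=A[q],b[q]
    print(k,len(b),np.degrees(np.arctan(-c[0])),np.degrees(c[1]),c[2])
    if k=='scene':
        im=d['image'].astype(int);np.savez('pics/sm.npz',W=W,im=im)
        U=W@u_-.763;N=W@n_+.1955
        for Uc in(-.062,.062):
            q=np.isfinite(z)&(abs(U-Uc)<.016)&(abs(abs(N)-.078)<.02)&(z<.05)&(im.max(2)<60)
            print('foot',Uc,q.sum(),np.sort(z[q])[:10].round(4),'N',N[q].mean() if q.any() else '')
        # side-face lower edge (grey casing) by U
        f=np.isfinite(z)&(N>.085)&(N<.1)&(z>.005)&(z<.1)
        for x in np.arange(-.07,.08,.02):
            q=f&(abs(U-x)<.01);print(round(x,2),q.sum(),np.sort(z[q])[:5].round(4))
        cv2.imwrite('pics/foot.png',cv2.resize(d['image'][225:285,190:275,::-1],(765,540),interpolation=2))
E
```

```text
top 374 5.052419598852593 0.7535722999301382 0.13151131168690625
scene 386 5.917778959606853 0.35373742386792706 0.13088007799095047
foot -0.062 35 [0.0014 0.0236 0.0248 0.0252 0.0255 0.0258 0.0277 0.0278 0.0283 0.0283] N 0.060531646821039356
foot 0.062 24 [-0.0001  0.0084  0.0085  0.0105  0.0106  0.0108  0.0112  0.0114  0.0139
  0.014 ] N 0.08853937611521671
-0.07 93 [0.0228 0.0236 0.0248 0.0252 0.0258]
-0.05 73 [0.0277 0.0496 0.05   0.05   0.0502]
-0.03 79 [0.0483 0.0494 0.0495 0.0499 0.0502]
-0.01 79 [0.0401 0.0404 0.0404 0.0413 0.0471]
0.01 85 [0.0391 0.0406 0.0406 0.041  0.042 ]
0.03 85 [0.0398 0.04   0.0403 0.0409 0.0409]
0.05 113 [0.0051 0.006  0.0064 0.0067 0.0082]
0.07 79 [0.0085 0.0106 0.0169 0.0296 0.031 ]
```

View pics/foot.png

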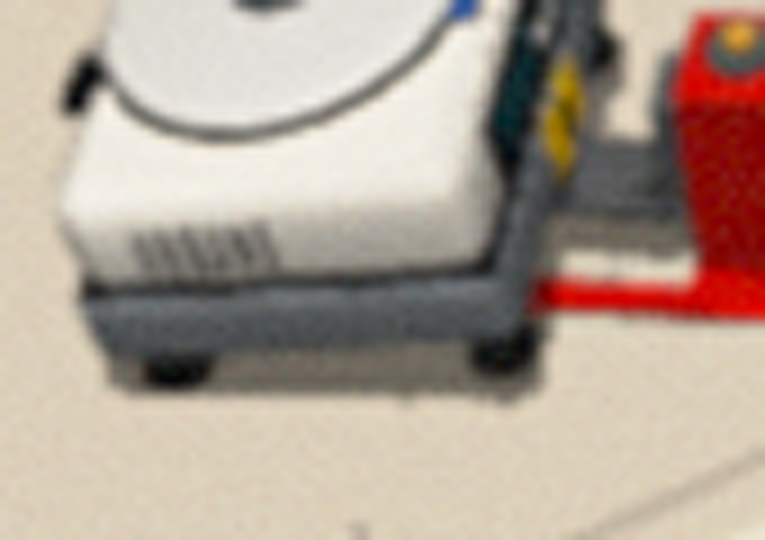

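The picture shows the front foot at (505,350) standing clear of its shadow, while the rear foot at (178,370) is on the worktop. The estimates put the clearance at about 13–17 mm with negligible roll, steady over the last second with the handle on its stop, so I hand in.

```bash
python3 -c "
from h import *
print(ctrl.get_state()['time'],ctrl.close_job())"
```

```text
the job is handed in; nothing more can be done
27.5 None
```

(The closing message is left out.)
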